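# Lock the stacked trays with the four-toothed knob

## Robot

A 7-joint arm with a two-finger parallel gripper is mounted at the origin on the work surface. World frame = base frame: x ahead of the robot, y to its left, z up, the work surface at z = 0. Lengths are in m, angles in rad, forces in N, time in s.
With the tool pointing down it reaches from about 0.425 to 0.875 m from the base axis. Payload 4.7 kg.
Tool frame: the origin (TCP) lies where the fingers leave the gripper's body, on its centre line; the fingertips stand 70 mm ahead of it and the grasp point (between the pads) lies 51 mm ahead of it; z points along the fingers, y is the line along which they close (so a half turn about z gives the same grasp; the last joint's range is limited). The gripper opens to 87 mm and grips with 3 to 60 N. Pads are 19 mm wide; open, the fingers measure 117 mm over their backs; the gripper's body (75 mm by 190 mm) begins 51 mm behind the grasp point.
Start: joints at [1.115, 0.321, -0.07, 1.45, 0.023, 1.371, -0.057], TCP at [0.294, -0.58, 0.292] pointing down, gripper open.
Joint ranges: [-2.86, 2.86], [-0.3, 2.09], [-1.38, 1.24], [0.06, 2.45], [-1.56, 4.7], [0.09, 2.05], [-2.69, 2.69]. Speed limits (rad/s): [2.57, 2.57, 3.14, 3.14, 3.14, 3.14, 3.14].

## Interface

Orientations are given as a rotation vector (axis times angle).
In Python, from bench import ctrl gives the robot as it stands.
- The arm moves only by the tool play_rows, never from a script. Its argument "increments" is a list that holds one entry, the list of rows, each a list of 7 numbers: the shift along the tool's x, y, z as a fraction of full scale, then the turn, a rotation vector about the tool's x, y, z as a fraction of full scale, then the gripper command: -1 is shut, 1 is fully open, values between are in proportion. A call has 1 to 8 rows; each row is the pose to reach, as a shift and turn from the pose commanded when the call began, along the tool's axes at that moment; what a row does not reach only later rows make up. Full scale, the value 1, is 0.1 m for a shift and 90 degrees for a turn. A row lasts 1/10 s, in which the tool goes at most 50 mm and 8.59 degrees, less where a joint would pass 70% of its speed; a pose out of reach is approached as far as the arm can. A call with a number of a shift or a turn outside -1 to 1 is refused whole. A call with a gripper value outside its range is refused whole. The fingers move at their own pace and stop on an object; "squeeze" is the grip in N (left out, the last holds). Time passes only in rows, so rows that repeat a pose let the fingers close. It gives the time, the measured TCP pose, the force, the opening and the grip force at its end, in the units of the state.
- ctrl.get_state(): the state, without advancing time (a new reading comes with each control period).
- ctrl.get_image(name): name is "scene" or "side" or "wrist"; returns the picture (480x640x3 uint8, red, green, blue); there is no depth.
- ctrl.get_calibration(name): a dict with "vertical_fov" (degrees; the focal length in pixels is half the picture's height over the tangent of half this angle, whatever the lens; pixels are square), "cx", "cy" (the principal point, pixels), "R" (3x3) and "t" (3): a world point X has camera coordinates R X + t; the wrist camera has in their place "T_tool_cam" (4x4, takes a point from camera to tool coordinates, whose origin is the TCP and whose axes are the flange's). Camera axes: x right, y down, z forward; pixel columns grow to the right and rows downward; lengths in m; the calibration is good to about 2 mm. A picture is of the moment at which its call begins: read the wrist's pose just before it. get_calibration takes no time and is no camera call.
- ctrl.close_job(): hands the job in; it is judged then, once.
The state is a dict: "time": time; "joint_positions": joint angles; "qd": joint speeds; "joint_torque": joint torques, N m; "position": TCP position; "tool_rot": TCP orientation; "ft_force": force on the tool from outside, world axes, zero at the start; "torque": the same for the moment, N m; "grip_width": opening from 0.0 (shut) to 1.0 (fully open); "grip_force": force on a finger pad.
Only numpy, scipy, OpenCV 4.12 (cv2) and the standard library are available. Lean on these libraries where they do the work, as an engineer would, in place of code of your own. Each camera call takes 0.05 s, during which the arm holds its last target. There are 200 camera calls.

## Task

Lock the stack of translucent trays so that it can be carried: take the four-toothed knob that fits the cross-shaped socket in the stack's lid, turn it until its teeth line up with the slots, and press it fully home, so that the tops of its teeth are flush with the collar around it, then let go. Leave the other two knobs, the three-toothed one and the larger one, where they are.

Things in the scene. Friction and masses are not known exactly. Their poses are not given: they have to be found in the camera images.
- four_knob: The knob to use: loose grey plastic, about 120 g. Foot: cross of four teeth along x and y, 68 mm tip to tip, each 16 mm wide, 22 mm high, underside flat. Above: neck 28 mm thick, then an upright flat grip 50 mm long (x), 20 mm thick (y), 30 to 75 mm above the underside. Origin: centre of underside, z up. Fits at any of four yaws a quarter turn apart; starts 13 degrees or more out of line.
- socket (a point): Centre of the cross socket's mouth, level with its 110 mm square collar's top, 160 mm above the shelf, on the lid of the fixed tray stack (160 x 180). Slots along x and y, 30 mm wide, reach 42 mm; collar 28 mm high. Its dark floor, 12 mm down, is a plate: 8 to 10 N presses it 10 mm further to a firm stop (knob underside 22 mm below mouth, teeth flush). It stays there; knob weight does not move it.
- three_knob: A spare knob that does not fit: same material, grip and height as the four-toothed one, but three teeth 120 degrees apart, reaching 34 mm from the axis. Leave it standing. Origin: centre of the underside, one tooth along x, z up.
- large_knob: A spare knob that does not fit: same material, grip and height as the one to use, with four teeth in a cross, but 104 mm from tip to tip. Leave it standing. Origin: centre of the underside, teeth along x and y, z up.

How it is judged:
On the way, in this order (a step that is already met when the one before it is completed fails the run):
1. the four-toothed knob is lifted off the shelf (height (world z) of four_knob above 0.05 m), for 0.1 s.
2. its teeth are in the slots of the socket (z of four_knob in the frame of socket below -0.006 m and horizontal distance between four_knob and socket below 0.014 m), for 0.1 s.
At the end, for the whole second after the job is handed in: The four-toothed knob is at rest in the socket, pressed down so that the tops of its teeth are within 4.5 mm of flush with the collar (underside at least 17.5 mm below the mouth), within 14 mm of the socket's centre, upright within 8 degrees, its teeth in line with the slots within 17 degrees (z of four_knob in the frame of socket below -0.0175 m and horizontal distance between four_knob and socket below 0.014 m and (angle between the x axis of four_knob and the x axis of socket, either way round below 0.3 rad or angle between the x axis of four_knob and the y axis of socket, either way round below 0.3 rad) and angle between four_knob's own z axis and vertical below 0.15 rad and linear speed of four_knob below 0.03 m/s); the robot touches nothing.
It fails at once if the three-toothed knob is moved more than 30 mm (distance of three_knob from where it was at the start of the episode above 0.03 m).
It fails at once if the larger knob is moved more than 30 mm (distance of large_knob from where it was at the start of the episode above 0.03 m).
It also fails if it takes over 51 s, if anything falls off the work surface, if the arm or the gripper's body presses on something with over 40 N, if the wrist force passes 120 N, or if a joint passes its speed limit or range.

## Working session

There is one attempt and no reset: what is moved stays moved. The work goes in short steps, Python scripts to look and compute and a tool call to move; the robot and the scene stay as the last step left them, time stands still between calls to the robot, and variables do not carry over. Pictures are saved under pics/ and viewed, at most 10 in all, crops included, and the job is handed in when it is done.

Besides the shell and the picture viewer there is one more tool, called after ">>>" in YAML: its name, and indented under it one key for each argument. play_rows: Moves the arm, as the interface text tells. Shift numbers are shares of 0.1 m and turn numbers shares of 90 degrees, none past 1 either way. Its arguments: {"type":"object","properties":{"increments":{"type":"array"},"squeeze":{"type":"number"}},"required":["increments"]}

```bash
mkdir -p pics
python3 - <<'E'
from bench import ctrl
import cv2,numpy as np
s=ctrl.get_state();print(s)
for n in("scene","side"):
    im=ctrl.get_image(n);cv2.imwrite(f"pics/{n}0.png",im[:,:,::-1]);print(n,ctrl.get_calibration(n))
print(ctrl.get_calibration("wrist"))
E
```

```text
{'time': 0.0, 'joint_positions': array([ 1.11509753,  0.32181739, -0.07008459,  1.45170045,  0.02261567,
        1.37077216, -0.05688423]), 'qd': array([-4.99291650e-05, -1.90036445e-04,  3.34285396e-04, -5.29128080e-04,
        9.13410096e-04,  4.57681049e-04, -1.31606237e-03]), 'joint_torque': array([-1.17295775e-03, -4.91291177e+01, -4.04220382e-01, -3.12532675e+01,
       -6.38803560e-02,  4.37011337e-02,  1.54661639e-04]), 'position': array([ 0.29402479, -0.57922188,  0.29115225]), 'tool_rot': array([-3.05352129e+00, -7.30841134e-01,  8.70643175e-04]), 'ft_force': array([ 0.54254391,  1.0484087 , -0.20981905]), 'torque': array([ 0.05170372, -0.01115533,  0.02807234]), 'grip_force': 0.0, 'grip_width': 0.9976798215142404}
scene {'vertical_fov': 46.15022312931652, 'cx': 319.8711405236778, 'cy': 243.65668133814586, 'R': array([[-0.70162305,  0.71252653,  0.00557125],
       [ 0.54013204,  0.53693369, -0.64804289],
       [-0.46473914, -0.45167262, -0.76158346]]), 't': array([ 0.38530918, -0.18949973,  1.46265603])}
side {'vertical_fov': 57.71072081898378, 'cx': 315.9226796505589, 'cy': 241.24546800446552, 'R': array([[-0.79136656, -0.61133967,  0.00166458],
       [-0.33338668,  0.42927664, -0.8393896 ],
       [ 0.51243759, -0.66481981, -0.54352768]]), 't': array([0.42693913, 0.29149569, 0.68387338])}
{'vertical_fov': 66.62785277056857, 'cx': 312.26453470157435, 'cy': 238.37962241201294, 'T_tool_cam': array([[-9.46633637e-04, -9.63373458e-01, -2.68161677e-01,
         7.36719456e-02],
       [ 9.99999511e-01, -9.89060084e-04,  2.31243302e-05,
         4.19292082e-04],
       [-2.87505377e-04, -2.68161524e-01,  9.63373922e-01,
        -9.32158486e-02],
       [ 0.00000000e+00,  0.00000000e+00,  0.00000000e+00,
         1.00000000e+00]])}
```

View pics/scene0.png

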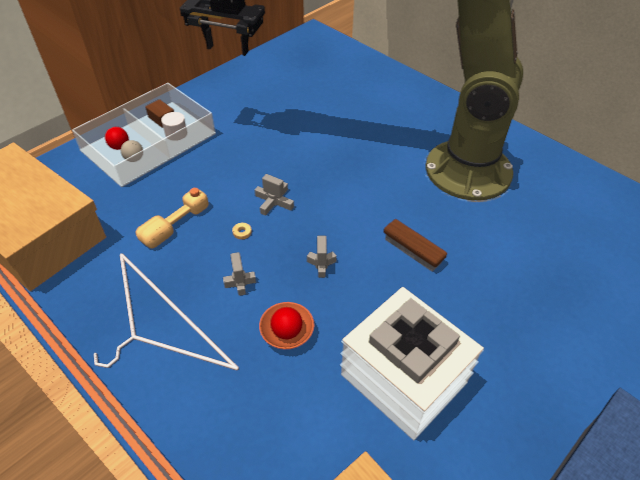

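View pics/side0.png

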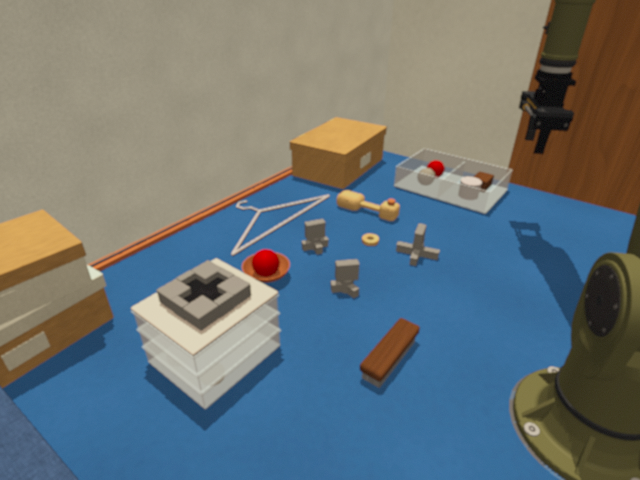

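The scene view shows the large knob at about (274,193), two small knobs at (239,273) and (321,256), and the socket at (415,340). I'll enlarge the small knobs and cast rays.

```bash
cat > h.py <<'E'
import numpy as np,cv2
from scipy.spatial.transform import Rotation as Ro
from bench import ctrl
def ray(n,px,z,s=None):
    c=ctrl.get_calibration(n);f=240/np.tan(np.radians(c["vertical_fov"]/2))
    px=np.atleast_2d(np.array(px,float));d=np.c_[(px[:,0]-c["cx"])/f,(px[:,1]-c["cy"])/f,np.ones(len(px))]
    if n=="wrist":
        T=c["T_tool_cam"];Rt=Ro.from_rotvec(s["tool_rot"]).as_matrix()
        R=Rt@T[:3,:3];o=Rt@T[:3,3]+s["position"]
    else: R=np.array(c["R"]).T;o=-R@c["t"]
    d=d@R.T
    return o+d*((z-o[2])/d[:,2])[:,None]
E
python3 - <<'E'
from h import *
np.set_printoptions(precision=3,suppress=True)
a=cv2.imread("pics/scene0.png");b=cv2.imread("pics/side0.png")
cr=lambda i,x,y:cv2.resize(i[y:y+60,x:x+80],(400,300),interpolation=cv2.INTER_CUBIC)
cv2.imwrite("pics/crop.png",np.vstack([np.hstack([cr(a,200,240),cr(a,282,225)]),np.hstack([cr(b,275,205),cr(b,306,245)])]))
print("left foot",ray("scene",[239,280],.02),"right",ray("scene",[321,262],.02),"large",ray("scene",[274,200],.02))
print("side L",ray("side",[315,244],.02),"R",ray("side",[345,287],.02),ray("side",[417,250],.02))
# collar outer corners
print(ray("scene",[[408,299],[459,342],[416,383],[370,338]],.16))
E
```

```text
left foot [[ 0.656 -0.138  0.02 ]] right [[ 0.497 -0.048  0.02 ]] large [[ 0.441 -0.263  0.02 ]]
side L [[ 0.64  -0.127  0.02 ]] R [[ 0.485 -0.032  0.02 ]] [[ 0.427 -0.258  0.02 ]]
[[0.528 0.199 0.16 ]
 [0.536 0.315 0.16 ]
 [0.647 0.31  0.16 ]
 [0.636 0.203 0.16 ]]
```

View pics/crop.png

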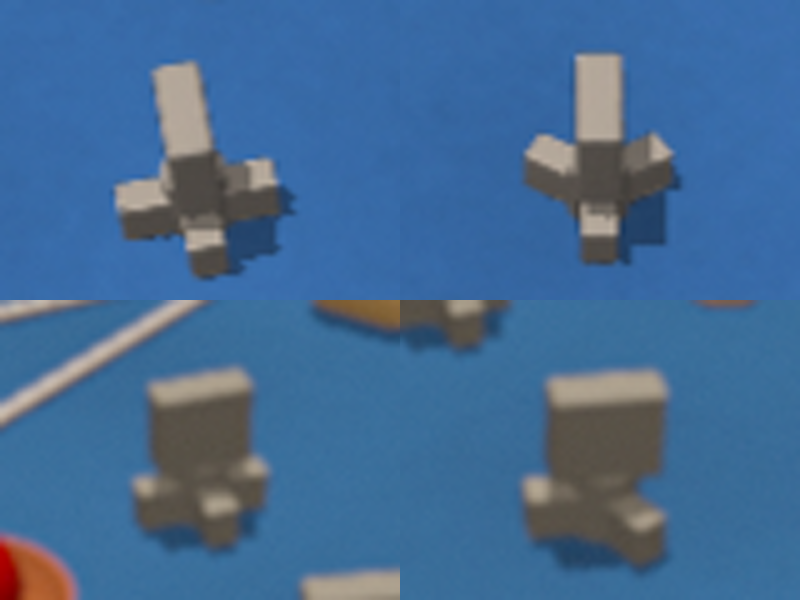

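The left knob (scene 239,273) has two side teeth and a front tooth in line with its grip, so it is the four-toothed one. The right one (321,256) has two angled teeth, so it is the three-toothed one.

```bash
cat >> h.py <<'E'
np.set_printoptions(precision=4,suppress=True)
def plan(tgt,yaw):
    """increments taking tool to tgt, pointing down, tool x at world yaw (deg, mod 180); measured pose used as commanded"""
    s=ctrl.get_state();R=Ro.from_rotvec(s["tool_rot"]).as_matrix()
    best=None
    for k in(0,180):
        y=np.radians(yaw+k);x=np.array([np.cos(y),np.sin(y),0]);z=np.array([0,0,-1.]);Rt=np.c_[x,np.cross(z,x),z]
        rv=Ro.from_matrix(R.T@Rt).as_rotvec()
        print("k",k,"shift/0.1",R.T@(np.array(tgt)-s["position"])/.1,"turn/90",rv/(np.pi/2),"q7",s["joint_positions"][6])
    print("tool x yaw",np.degrees(np.arctan2(R[1,0],R[0,0])),"pos",s["position"],"t",s["time"],"F",s["ft_force"],"grip",s["grip_width"],s["grip_force"])
E
python3 - <<'E'
from h import *
c=np.array([[153,70],[197,63],[213,148],[168,157]])/5+[200,240]
p=ray("scene",c,.075);print(p,p.mean(0))
l=(p[2]+p[3]-p[0]-p[1])/2;print("len",np.linalg.norm(l[:2]),"yaw",np.degrees(np.arctan2(l[1],l[0])),"thick",np.linalg.norm(p[1]-p[0]))
m=p.mean(0);plan([m[0],m[1],.26],np.degrees(np.arctan2(l[1],l[0])))
E
```

```text
[[ 0.6469 -0.1669  0.075 ]
 [ 0.6314 -0.1567  0.075 ]
 [ 0.656  -0.1175  0.075 ]
 [ 0.672  -0.127   0.075 ]] [ 0.6516 -0.142   0.075 ]
len 0.046735169544915696 yaw 57.888913577917 thick 0.01847973958758845
k 0 shift/0.1 [ 5.1673 -2.2799  0.3162] turn/90 [-0.001  -0.0002 -0.3441] q7 -0.05690234152198606
k 180 shift/0.1 [ 5.1673 -2.2799  0.3162] turn/90 [-0.0003  0.0014  1.6559] q7 -0.05690234152198606
tool x yaw 26.916240805673805 pos [ 0.294  -0.5793  0.2913] t 0.1 F [-0.1912  0.3322  0.8609] grip 1.000761397119808 0.0
```

>>> play_rows:
  increments:
    - [[1,-0.44,0,0,0,0,1],[1,-0.44,0,0,0,0,1],[1,-0.44,0,0,0,0,1]]
  squeeze: 50

```text
time: 0.4
position: [0.3694, -0.4889, 0.292]
tool_rot: [-3.049, -0.746, -0.006]
ft_force: [0.9, 0.1, -0.3]
grip_width: 0.996
grip_force: 0.0
```

>>> play_rows:
  increments:
    - [[1,-0.44,0,0,0,0,1],[1,-0.44,0,0,0,0,1],[1,-0.44,0,0,0,0,1]]

```text
time: 0.7
position: [0.4379, -0.4039, 0.2922]
tool_rot: [-3.049, -0.746, -0.005]
ft_force: [1.1, 0.5, -0.3]
grip_width: 1.004
grip_force: 0.0
```

>>> play_rows:
  increments:
    - [[1,-0.44,0,0,0,0,1],[1,-0.44,0,0,0,0,1],[1,-0.44,0,0,0,0,1]]

```text
time: 1.0
position: [0.5063, -0.3192, 0.2921]
tool_rot: [-3.048, -0.746, -0.005]
ft_force: [-0.1, 0.4, -0.3]
grip_width: 0.996
grip_force: 0.0
```

>>> play_rows:
  increments:
    - [[1,-0.44,0,0,0,0,1],[1,-0.44,0,0,0,0,1],[1,-0.44,0,0,0,0,1]]

```text
time: 1.3
position: [0.5747, -0.2345, 0.292]
tool_rot: [-3.048, -0.745, -0.004]
ft_force: [0.4, 0.8, 0.1]
grip_width: 0.996
grip_force: 0.0
```

>>> play_rows:
  increments:
    - [[0.7,-0.44,0,0,0,-0.34,1],[0.7,-0.44,0,0,0,-0.34,1],[0.7,-0.44,0,0,0,-0.34,1],[0.7,-0.44,0,0,0,-0.34,1],[0.7,-0.44,0,0,0,-0.34,1],[0.7,-0.44,0,0,0,-0.34,1]]

```text
time: 1.9
position: [0.6133, -0.1717, 0.2919]
tool_rot: [-2.756, -1.507, 0.001]
ft_force: [-0.0, 0.2, -0.4]
grip_width: 1.001
grip_force: 0.0
```

Run:
```python
from h import *
s=ctrl.get_state();im=ctrl.get_image("wrist")[:,:,::-1];cv2.imwrite("pics/w1.png",im)
plan([.6516,-.142,.26],57.9)
np.save("w1.npy",np.r_[s["position"],s["tool_rot"]])
```

```text
k 0 shift/0.1 [0.4553 0.1619 0.3201] turn/90 [-0.0001  0.0003 -0.0061] q7 -0.43567488660296877
k 180 shift/0.1 [0.4553 0.1619 0.3201] turn/90 [0.0004 0.0002 1.9939] q7 -0.43567488660296877
tool x yaw 57.35135643284543 pos [ 0.6134 -0.1716  0.292 ] t 1.95 F [-0.3343 -0.486   0.002 ] grip 1.0008050808545172 0.0
```

View pics/w1.png

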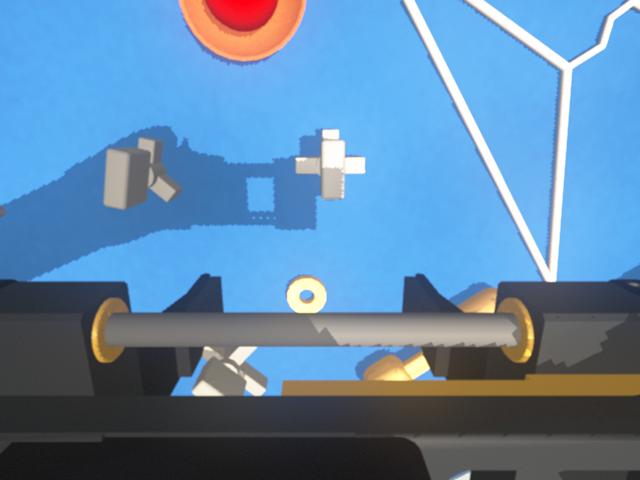

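Confirmed: the cross knob is at wrist pixel (332,168), with its grip top at about (321–344, 139–199) and four teeth visible.

Run:
```python
from h import *
w=np.load("w1.npy");s=dict(position=w[:3],tool_rot=w[3:])
im=cv2.imread("pics/w1.png")[100:230,285:380]
h=cv2.cvtColor(im,cv2.COLOR_BGR2HSV);m=((h[...,1]<70)&(h[...,2]>120)).astype(np.uint8)
m=cv2.morphologyEx(m,cv2.MORPH_OPEN,np.ones((17,17),np.uint8))
c=max(cv2.findContours(m,0,2)[0],key=cv2.contourArea)
bx=cv2.boxPoints(cv2.minAreaRect(c))+[285,100];print(bx)
for b in(bx,np.array([[322,140],[342,139],[344,198],[321,199]])):
    p=ray("wrist",b,.075,s)
    l=sorted([p[1]-p[0],p[2]-p[1]],key=np.linalg.norm);yaw=np.degrees(np.arctan2(l[1][1],l[1][0]))
    print(p.mean(0),np.linalg.norm(l,axis=1),yaw)
t=ray("wrist",[[297,165],[365,165]],.022,s);print("teeth",t.mean(0),np.linalg.norm(t[1]-t[0]),np.degrees(np.arctan2(*(t[1]-t[0])[[1,0]])))
plan([*p.mean(0)[:2],.112],yaw)
```

```text
[[288.0057 165.3018]
 [329.6982 122.0057]
 [374.0705 164.7345]
 [332.3779 208.0306]]
[ 0.6539 -0.1384  0.075 ] [0.0487 0.0506] -74.93945302756221
[ 0.653  -0.1417  0.075 ] [0.0164 0.0488] -119.4544725352633
teeth [ 0.6543 -0.1426  0.022 ] 0.06646400018168334 -32.71799379943676
k 0 shift/0.1 [0.4662 0.1726 1.8001] turn/90 [0.0004 0.0002 1.9645] q7 -0.43567488660296877
k 180 shift/0.1 [0.4662 0.1726 1.8001] turn/90 [-0.0001  0.0003 -0.0355] q7 -0.43567488660296877
tool x yaw 57.35135643284543 pos [ 0.6134 -0.1716  0.292 ] t 1.95 F [-0.3343 -0.486   0.002 ] grip 1.0008050808545172 0.0
```

>>> play_rows:
  increments:
    - [[0.47,0.17,0,0,0,0,1],[0.47,0.17,0.4,0,0,0,1],[0.47,0.17,0.8,0,0,0,1],[0.47,0.17,0.95,0,0,0,1],[0.47,0.17,0.95,0,0,0,1]]

```text
time: 2.45
position: [0.6516, -0.1407, 0.1944]
tool_rot: [-2.752, -1.508, 0.007]
ft_force: [-0.1, -0.1, 0.0]
grip_width: 1.002
grip_force: 0.0
```

>>> play_rows:
  increments:
    - [[0,0,0.3,0,0,0,1],[0,0,0.6,0,0,0,1],[0,0,0.88,0,0,0,1],[0,0,0.88,0,0,0,1],[0,0,0.88,0,0,0,1]]

```text
time: 2.95
position: [0.6543, -0.1407, 0.1114]
tool_rot: [2.753, 1.509, 0.003]
ft_force: [0.7, -0.5, 1.2]
grip_width: 1.001
grip_force: 0.0
```

Run:
```python
from h import *
plan([.653,-.142,.109],57.3)
# socket: inner checks from scene picture, collar corners at 0.16
p=ray("scene",[[408,299],[459,342],[416,383],[370,338]],.16)
print(p.mean(0), [np.degrees(np.arctan2(*(p[b]-p[a])[[1,0]])) for a,b in((0,1),(3,2),(0,3),(1,2))])
```

```text
k 0 shift/0.1 [-0.018  -0.0046  0.0237] turn/90 [ 0.0014 -0.0005  0.0018] q7 -0.5554424439946961
k 180 shift/0.1 [-0.018  -0.0046  0.0237] turn/90 [ 0.0008  0.0023 -1.9982] q7 -0.5554424439946961
tool x yaw 57.46232966499262 pos [ 0.6543 -0.1407  0.1114] t 2.95 F [ 0.6898 -0.5038  1.1662] grip 1.0014235024289893 0.0
[0.5868 0.2569 0.16  ] [np.float64(85.94971267055863), np.float64(84.40647613707867), np.float64(2.4673196937202144), np.float64(-2.5210694748006577)]
```

Close and lift.

>>> play_rows:
  increments:
    - [[0,0,0.02,0,0,0,-1],[0,0,0.02,0,0,0,-1],[0,0,0.02,0,0,0,-1],[0,0,0.02,0,0,0,-1],[0,0,0.02,0,0,0,-1],[0,0,0.02,0,0,0,-1],[0,0,0.02,0,0,0,-1],[0,0,0.02,0,0,0,-1]]
  squeeze: 50

```text
time: 3.75
position: [0.6533, -0.1401, 0.1072]
tool_rot: [-2.754, -1.512, 0.0]
ft_force: [0.4, 0.6, -0.6]
grip_width: 0.356
grip_force: 0.0
```

>>> play_rows:
  increments:
    - [[0,0,-0.2,0,0,0,-1],[0,0,-0.5,0,0,0,-1],[0,0,-0.8,0,0,0,-1],[0,0,-1,0,0,0,-1],[0,0,-1,0,0,0,-1]]

```text
time: 4.25
position: [0.655, -0.1402, 0.2107]
tool_rot: [2.751, 1.509, 0.007]
ft_force: [-0.1, 0.1, -1.7]
grip_width: 0.225
grip_force: 49.9
```

>>> play_rows:
  increments:
    - [[0,0,-0.4,0,0,0,-1],[0,0,-0.8,0,0,0,-1],[0,0,-1,0,0,0,-1],[0,0,-1,0,0,0,-1]]

```text
time: 4.65
position: [0.6544, -0.1401, 0.3095]
tool_rot: [2.751, 1.51, 0.005]
ft_force: [0.9, 0.2, -2.4]
grip_width: 0.224
grip_force: 49.9
```

Run:
```python
from h import *
plan([.587,.257,.31],90)
```

```text
k 0 shift/0.1 [ 2.9878 -2.7013 -0.0121] turn/90 [ 0.003  -0.0002 -0.3609] q7 -0.506134557807905
k 180 shift/0.1 [ 2.9878 -2.7013 -0.0121] turn/90 [-0.0003 -0.0039  1.6391] q7 -0.506134557807905
tool x yaw 57.51767228029935 pos [ 0.6544 -0.1401  0.3095] t 4.65 F [ 0.9057  0.249  -2.4338] grip 0.22440488612638165 49.91209030151367
```

>>> play_rows:
  increments:
    - [[0.4,-0.37,0,0,0,0,-1],[0.88,-0.83,0,0,0,0,-1],[0.88,-0.83,0,0,0,0,-1]]

```text
time: 4.95
position: [0.6285, -0.0146, 0.3042]
tool_rot: [-2.744, -1.518, 0.003]
ft_force: [0.7, 0.5, -1.0]
grip_width: 0.219
grip_force: 49.9
```

>>> play_rows:
  increments:
    - [[0.4,-0.37,0,0,0,0,-1],[0.88,-0.83,0,0,0,0,-1],[0.88,-0.83,0,0,0,0,-1]]

```text
time: 5.25
position: [0.6049, 0.104, 0.3043]
tool_rot: [-2.744, -1.52, 0.004]
ft_force: [-0.3, 0.8, -1.4]
grip_width: 0.223
grip_force: 49.9
```

>>> play_rows:
  increments:
    - [[0.4,-0.37,0,0,0,-0.09,-1],[0.88,-0.83,0,0,0,-0.18,-1],[0.88,-0.83,0,0,0,-0.27,-1],[0.88,-0.83,0,0,0,-0.36,-1],[0.88,-0.83,0,0,0,-0.36,-1],[0.88,-0.83,0,0,0,-0.36,-1]]

```text
time: 5.85
position: [0.5848, 0.215, 0.3049]
tool_rot: [-2.227, -2.214, 0.005]
ft_force: [0.7, -0.3, -0.6]
grip_width: 0.22
grip_force: 49.9
```

Run:
```python
from h import *
s=ctrl.get_state();im=ctrl.get_image("wrist")[:,:,::-1];cv2.imwrite("pics/w2.png",im)
np.save("w2.npy",np.r_[s["position"],s["tool_rot"]])
cv2.imwrite("pics/side2.png",ctrl.get_image("side")[:,:,::-1])
plan([.587,.257,.31],90)
```

```text
k 0 shift/0.1 [ 0.4216  0.0153 -0.0413] turn/90 [-0.001   0.0006 -0.0037] q7 -0.5529819664385798
k 180 shift/0.1 [ 0.4216  0.0153 -0.0413] turn/90 [0.001  0.0016 1.9963] q7 -0.5529819664385798
tool x yaw 89.667576844732 pos [0.5852 0.2148 0.3059] t 5.95 F [-0.6791 -0.6909 -1.1882] grip 0.22430537942967202 49.91166830062866
```

View pics/w2.png

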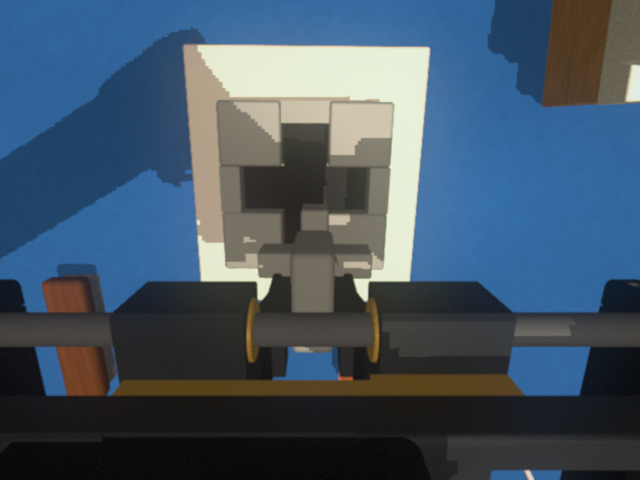

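View pics/side2.png

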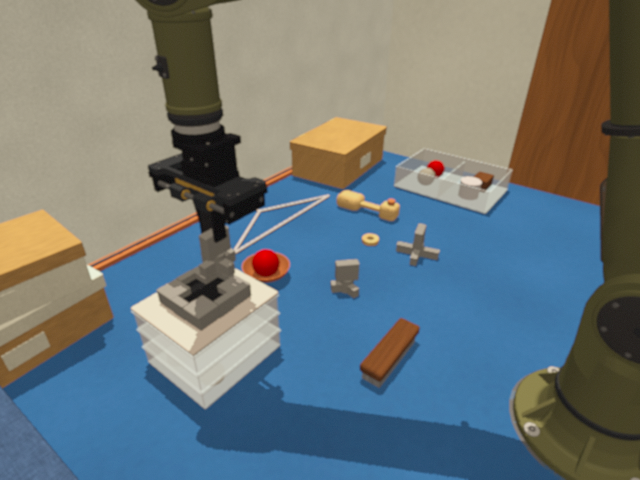

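The wrist view shows the mouth's inner corners at (281,166), (330,166), (285,211), (328,210). The held knob's side teeth span x 258–372 at row ~247, so it looks aligned with the tool.

Run:
```python
from h import *
w=np.load("w2.npy");s=dict(position=w[:3],tool_rot=w[3:])
p=ray("wrist",[[281,166],[330,166],[328,210],[285,211]],.16,s);print("mouth",p,p.mean(0),np.linalg.norm(np.diff(p,axis=0),axis=1))
q=ray("wrist",[[219,101],[393,101],[384,270],[226,268]],.16,s);print("collar",q,q.mean(0))
print([np.degrees(np.arctan2(*(q[b]-q[a])[[1,0]])) for a,b in((0,1),(3,2),(3,0),(2,1))])
for z in(.2,.21,.22,.23):
    t=ray("wrist",[[258,247],[372,247],[303,206],[328,206]],z,s);print(z,t[:,:2].ravel(),"span",np.linalg.norm(t[1]-t[0]),"tooth w",np.linalg.norm(t[3]-t[2]))
im=cv2.imread("pics/w2.png");cv2.imwrite("pics/w2c.png",cv2.resize(im[150:300,210:410],(800,600),interpolation=cv2.INTER_CUBIC))
```

```text
mouth [[0.5652 0.2699 0.16  ]
 [0.5966 0.2697 0.16  ]
 [0.5955 0.2411 0.16  ]
 [0.5669 0.2406 0.16  ]] [0.581  0.2553 0.16  ] [0.0314 0.0287 0.0285]
collar [[0.5283 0.3094 0.16  ]
 [0.6349 0.3086 0.16  ]
 [0.6345 0.1985 0.16  ]
 [0.525  0.2006 0.16  ]] [0.5807 0.2543 0.16  ]
[np.float64(-0.4065980019141171), np.float64(-1.1087350345248004), np.float64(88.21267542894414), np.float64(89.77747024420523)]
0.2 [0.5543 0.2279 0.6189 0.2275 0.5801 0.2513 0.5938 0.2512] span 0.06462603731792545 tooth w 0.013737084629896524
0.21 [0.5559 0.231  0.6172 0.2306 0.5804 0.2532 0.5935 0.2531] span 0.06136241144787144 tooth w 0.013043359520979384
0.22 [0.5575 0.234  0.6156 0.2337 0.5807 0.2551 0.5931 0.255 ] span 0.058098785577817204 tooth w 0.012349634412062464
0.23 [0.5591 0.2371 0.6139 0.2367 0.581  0.2569 0.5927 0.2569] span 0.05483515970776308 tooth w 0.011655909303145437
```

View pics/w2c.png

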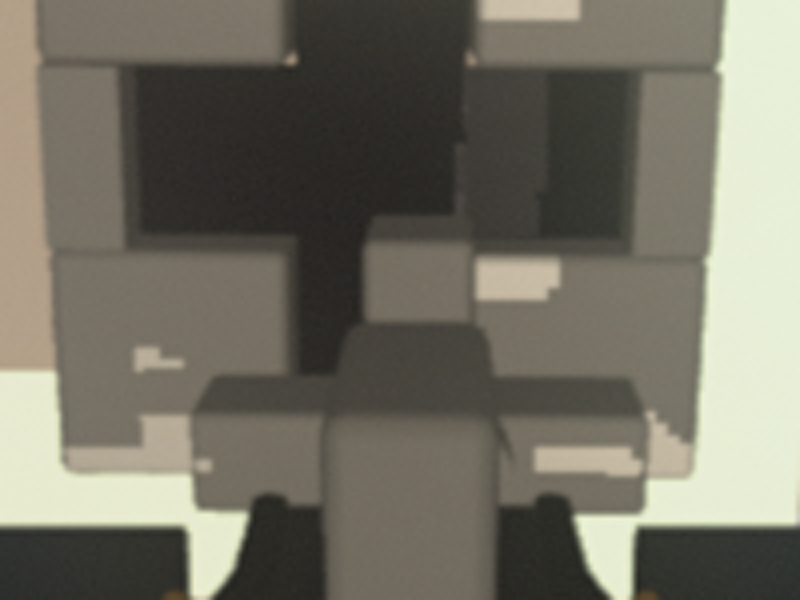

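The zoom shows the knob hanging level and aligned. Its tooth tops look lower than expected, so the fingers probably closed while lifting. I'll work out its height from the 68 mm span.

Run:
```python
from h import *
w=np.load("w2.npy");s=dict(position=w[:3],tool_rot=w[3:])
f=lambda x,y:[210+x/4,150+y/4]
for z in(.18,.185,.19,.195,.2):
    t=ray("wrist",[f(193,413),f(645,413),f(645,510),f(193,510),f(363,240),f(473,240)],z,s)
    print(z,"ctr",t[:4].mean(0)[:2],"span",t[1,0]-t[0,0],t[2,0]-t[3,0],"w",t[0,1]-t[3,1],"tip w",t[5,0]-t[4,0],"tip dist",t[4:].mean(0)[:2]-t[:4].mean(0)[:2])
```

```text
0.18 ctr [0.5864 0.2094] span 0.07087037666833529 0.07223044430477465 w 0.016287390068728064 tip w 0.01668688646047156 tip dist [0.     0.0357]
0.185 ctr [0.5864 0.2112] span 0.06924505198006536 0.07057392814256114 w 0.01591385886386265 tip w 0.01630419329853905 tip dist [0.     0.0349]
0.19 ctr [0.5864 0.213 ] span 0.06761972729179533 0.06891741198034762 w 0.015540327658997294 tip w 0.015921500136606315 tip dist [0.     0.0341]
0.195 ctr [0.5864 0.2148] span 0.0659944026035254 0.0672608958181341 w 0.015166796454131937 tip w 0.015538806974673802 tip dist [0.     0.0333]
0.2 ctr [0.5864 0.2166] span 0.06436907791525548 0.06560437965592059 w 0.014793265249266552 tip w 0.015156113812741068 tip dist [0.     0.0324]
```

Consistent: underside at about z = 0.168 and knob centre (0.586, 0.213); the mouth in the same image is at (0.581, 0.255). I'll rise 10 mm and shift +0.042 in tool x and −0.005 in tool y. Then I'll lower it onto the floor plate, regrip deeper and press.

>>> play_rows:
  increments:
    - [[0,0,-0.1,0,0,0,-1],[0.2,-0.05,-0.1,0,0,0,-1],[0.42,-0.05,-0.1,0,0,0,-1],[0.42,-0.05,-0.1,0,0,0,-1],[0.42,-0.05,-0.1,0,0,0,-1]]

```text
time: 6.45
position: [0.5802, 0.2583, 0.3178]
tool_rot: [2.223, 2.219, 0.0]
ft_force: [0.6, -0.9, -0.8]
grip_width: 0.219
grip_force: 49.9
```

Run:
```python
from h import *
plan([.580,.257,.316],89.7)
cv2.imwrite("pics/w3.png",ctrl.get_image("wrist")[100:400,160:560,::-1])
```

```text
k 0 shift/0.1 [-0.0129 -0.0022  0.0176] turn/90 [0.0004 0.0002 0.0023] q7 -0.6245587542707356
k 180 shift/0.1 [-0.0129 -0.0022  0.0176] turn/90 [-0.0003  0.0006 -1.9977] q7 -0.6245587542707356
tool x yaw 89.91029101642242 pos [0.5802 0.2583 0.3178] t 6.45 F [ 0.5777 -0.9045 -0.8437] grip 0.218648564869058 49.911521673202515
```

View pics/w3.png

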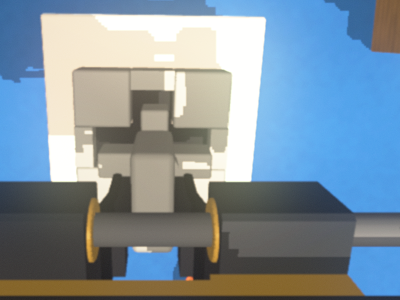

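The front tooth (crop 154,117) is centred between the slot edges (131 and 175), so I can lower it.

>>> play_rows:
  increments:
    - [[-0.01,0,0.06,0,0,0,-1],[-0.01,0,0.12,0,0,0,-1],[-0.01,0,0.18,0,0,0,-1],[-0.01,0,0.24,0,0,0,-1],[-0.01,0,0.28,0,0,0,-1],[-0.01,0,0.28,0,0,0,-1]]

```text
time: 7.1
position: [0.5798, 0.257, 0.2882]
tool_rot: [-2.223, -2.219, 0.002]
ft_force: [0.0, -0.2, -0.8]
grip_width: 0.223
grip_force: 49.9
```

>>> play_rows:
  increments:
    - [[0,0,0.02,0,0,0,-1],[0,0,0.04,0,0,0,-1],[0,0,0.04,0,0,0,-1],[0,0,0.04,0,0,0,-1]]

```text
time: 7.5
position: [0.5801, 0.2574, 0.2853]
tool_rot: [2.223, 2.22, 0.0]
ft_force: [0.0, 0.3, -1.5]
grip_width: 0.219
grip_force: 49.9
```

>>> play_rows:
  increments:
    - [[0,0,0.02,0,0,0,-1],[0,0,0.04,0,0,0,-1],[0,0,0.04,0,0,0,-1],[0,0,0.04,0,0,0,-1]]

```text
time: 7.9
position: [0.5803, 0.2575, 0.2819]
tool_rot: [2.223, 2.219, 0.002]
ft_force: [0.2, -0.9, 4.2]
grip_width: 0.224
grip_force: 49.9
```

Run:
```python
from h import *
print(ctrl.get_state()["ft_force"]);a=ctrl.get_image("side")[150:350,90:330,::-1]
b=ctrl.get_image("wrist")[100:300,200:440,::-1]
cv2.imwrite("pics/s4.png",cv2.resize(np.hstack([a,b]),(800,333),interpolation=cv2.INTER_CUBIC))
```

```text
[ 0.2116 -0.8579  4.1778]
```

View pics/s4.png

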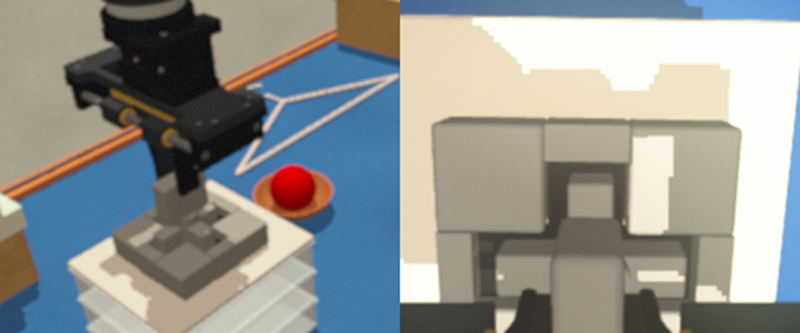

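The teeth are in the slots, resting on the floor with about 4 N. Next: open, drop 24 mm, regrip and press.

>>> play_rows:
  increments:
    - [[0,0,0,0,0,0,0.3],[0,0,0,0,0,0,0.3],[0,0,0,0,0,0,0.3],[0,0,0,0,0,0,0.3],[0,0,0,0,0,0,0.3]]

```text
time: 8.5
position: [0.58, 0.2572, 0.2809]
tool_rot: [-2.223, -2.22, 0.001]
ft_force: [0.3, -1.0, 0.2]
grip_width: 0.588
grip_force: 0.0
```

>>> play_rows:
  increments:
    - [[0,0,0.08,0,0,0,0.3],[0,0,0.16,0,0,0,0.3],[0,0,0.24,0,0,0,0.3],[0,0,0.24,0,0,0,0.3],[0,0,0.24,0,0,0,0.3]]

```text
time: 9.0
position: [0.5799, 0.2572, 0.2567]
tool_rot: [-2.223, -2.22, 0.001]
ft_force: [-0.0, -0.8, -0.4]
grip_width: 0.649
grip_force: 0.0
```

>>> play_rows:
  increments:
    - [[0,0,0,0,0,0,-1],[0,0,0,0,0,0,-1],[0,0,0,0,0,0,-1],[0,0,0,0,0,0,-1],[0,0,0,0,0,0,-1],[0,0,0,0,0,0,-1],[0,0,0,0,0,0,-1],[0,0,0,0,0,0,-1]]

```text
time: 9.8
position: [0.5802, 0.2573, 0.2573]
tool_rot: [2.223, 2.22, 0.0]
ft_force: [0.4, -0.4, 0.4]
grip_width: 0.221
grip_force: 50.0
```

>>> play_rows:
  increments:
    - [[0,0,0.02,0,0,0,-1],[0,0,0.04,0,0,0,-1],[0,0,0.06,0,0,0,-1],[0,0,0.06,0,0,0,-1]]

```text
time: 10.2
position: [0.5802, 0.2573, 0.2522]
tool_rot: [2.223, 2.219, 0.001]
ft_force: [-0.9, -0.7, 5.1]
grip_width: 0.222
grip_force: 50.0
```

Small steps down until a firm stop shows in the force.

>>> play_rows:
  increments:
    - [[0,0,0.02,0,0,0,-1],[0,0,0.04,0,0,0,-1],[0,0,0.04,0,0,0,-1]]

```text
time: 10.5
position: [0.5802, 0.2574, 0.2482]
tool_rot: [2.223, 2.219, 0.001]
ft_force: [-1.5, -0.3, 4.8]
grip_width: 0.226
grip_force: 50.0
```

>>> play_rows:
  increments:
    - [[0,0,0.02,0,0,0,-1],[0,0,0.04,0,0,0,-1],[0,0,0.04,0,0,0,-1]]

```text
time: 10.8
position: [0.5803, 0.2575, 0.2473]
tool_rot: [2.222, 2.218, 0.002]
ft_force: [-5.4, -2.9, 18.3]
grip_width: 0.23
grip_force: 50.0
```

>>> play_rows:
  increments:
    - [[0,0,0.02,0,0,0,-1],[0,0,0.04,0,0,0,-1],[0,0,0.04,0,0,0,-1]]

```text
time: 11.1
position: [0.5802, 0.2577, 0.2472]
tool_rot: [2.221, 2.217, 0.003]
ft_force: [-11.0, -5.9, 35.8]
grip_width: 0.225
grip_force: 50.1
```

>>> play_rows:
  increments:
    - [[0,0,-0.03,0,0,0,-1],[0,0,-0.06,0,0,0,-1],[0,0,-0.06,0,0,0,0.5],[0,0,-0.06,0,0,0,0.5],[0,0,-0.06,0,0,0,0.5],[0,0,-0.06,0,0,0,0.5],[0,0,-0.06,0,0,0,0.5],[0,0,-0.06,0,0,0,0.5]]

```text
time: 11.9
position: [0.58, 0.2573, 0.245]
tool_rot: [-2.223, -2.22, 0.001]
ft_force: [0.6, -1.0, -0.0]
grip_width: 0.682
grip_force: 0.0
```

>>> play_rows:
  increments:
    - [[0,0,-0.2,0,0,0,0.6],[0,0,-0.4,0,0,0,0.6],[0,0,-0.7,0,0,0,0.6],[0,0,-0.9,0,0,0,0.6],[0,0,-0.9,0,0,0,0.6]]

```text
time: 12.4
position: [0.581, 0.2583, 0.3387]
tool_rot: [2.221, 2.218, 0.009]
ft_force: [-0.3, 0.4, 0.5]
grip_width: 0.798
grip_force: 0.0
```

Run:
```python
from h import *
s=ctrl.get_state();print(s["position"],s["tool_rot"]);np.save("w5.npy",np.r_[s["position"],s["tool_rot"]])
b=ctrl.get_image("wrist")[:,:,::-1];a=ctrl.get_image("side")[180:330,100:300,::-1]
cv2.imwrite("pics/f.png",np.hstack([cv2.resize(a,(400,300),interpolation=cv2.INTER_CUBIC),b[100:400,160:560]]))
```

```text
[0.581  0.2583 0.3387] [2.2214 2.2184 0.0086]
```

View pics/f.png

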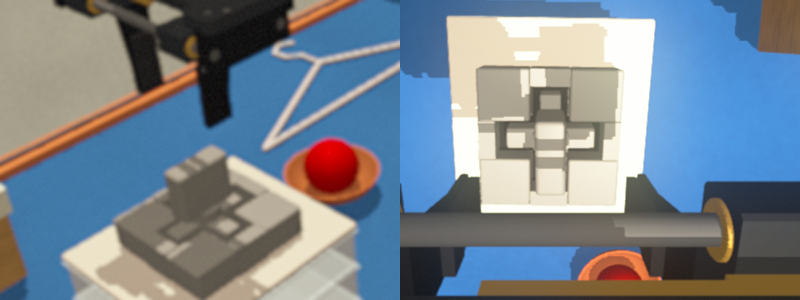

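The knob sits upright, centred and aligned in the socket, with its tooth tops level with the collar. It took a firm 36 N at the stop after about 10 mm of travel, and the gripper is clear.

```bash
python3 -c "
from bench import ctrl
print(ctrl.close_job())"
```

```text
the job is handed in; nothing more can be done
None
```

The four-toothed knob is in the socket, lined up with the slots and pressed to its firm stop; I let go, left the other two knobs untouched, and handed the job in at about 12.5 s (no verdict was returned).

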